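# Vice into the corner of the board

## Robot

A 7-joint arm with a two-finger parallel gripper is mounted at the origin on the work surface. World frame = base frame: x ahead of the robot, y to its left, z up, the work surface at z = 0. Lengths are in mm, angles in rad, forces in N, time in s.
With the tool pointing down it reaches from about 400 to 875 mm from the base axis. Payload 4.4 kg.
Tool frame: the origin (TCP) lies at the very end of the fingers, on their centre line; the grasp point (between the pads) lies 19 mm behind it; y points along the fingers, z is the direction in which the jaws open and shut, and the axes are right-handed (so a half turn about y gives the same grasp; the last joint's range is limited). The gripper opens to 85 mm and grips with 20 to 120 N. Pads are 22 mm wide; open, the fingers measure 114 mm over their backs; the gripper's body (76 mm by 85 mm) begins 54 mm behind the grasp point. The pads swing forward as they close: fully open they stand 13 mm farther back than shut.
Start: joints at [-1.233, 0.628, 0.038, 1.517, -0.027, 0.996, -0.02], TCP at [255.373, 597.748, 231.313] pointing down, gripper open.
Joint ranges: [-3.06, 3.06], [-0.37, 2.12], [-1.25, 1.32], [0.18, 2.47], [-1.1, 4.24], [0.23, 1.98], [-2.94, 2.94]. Speed limits (rad/s): [2.57, 2.57, 3.14, 3.14, 3.14, 3.14, 3.14].

## Interface

Orientations are given as a unit quaternion [x, y, z, w].
In Python, from cell import sensors, vision, job gives the robot as it stands. The module is installed in compiled form; this text tells all that it offers.
- The arm moves only by the shell command python3 -m handwheel 'ROWS' [FORCE]. ROWS is JSON, a list of rows, each a list of 3 entries, a list of its own where there are three numbers: the closure, from 0 (fully open) to 1 (shut), then the shift along the world's x, y, z in m, then the turn, a rotation vector about the world's x, y, z in units of 6 degrees (1.0 is 6 degrees). A call has 1 to 12 rows; each row shifts and turns the commanded pose from where the row before left it; what a row does not reach is not made up. A row lasts 1/10 s, in which the tool goes at most 50 mm and 8.59 degrees, less where a joint would pass 70% of its speed; a pose out of reach is approached as far as the arm can. A call with a gripper value outside its range is refused whole. The fingers move at their own pace and stop on an object; FORCE is the grip in N (left out, the last holds). Time passes only in rows, so rows that do not move let the fingers close. It gives the time, the measured TCP pose, the force and the opening at its end, in the units of the state.
- sensors.observe(): the state, without advancing time (a new reading comes with each control period).
- vision.get_image(name): name is "scene" or "top" or "wrist"; returns the picture (384x512x3 uint8, red, green, blue); there is no depth.
- vision.calibration(name): a dict with "vfov" (degrees; the focal length in pixels is half the picture's height over the tangent of half this angle, whatever the lens; pixels are square), "cx", "cy" (the principal point, pixels), "xyz" and "attitude" of the camera in the world. Camera axes: x right, y up, looking along -z (the intrinsics and any distortion apply to the point x, -y, -z); pixel columns grow to the right and rows downward; lengths in mm; the calibration is good to about 2 mm. A picture is of the moment at which its call begins: read the wrist's pose just before it. calibration takes no time and is no camera call; for the wrist camera it gives the pose at the moment of the call.
- job.close_job(): hands the job in, once; it reports no verdict.
The state is a dict: "t": time; "qpos": joint angles; "joint_vel": joint speeds; "effort": joint torques, N m; "position": TCP position; "tcp_rot": TCP orientation; "ft_force": force on the tool from outside, world axes, zero at the start; "ft_torque": the same for the moment, N m; "width": opening from 0.0 (shut) to 1.0 (fully open).
Only numpy, scipy, OpenCV 4.12 (cv2) and the standard library are available. Lean on these libraries where they do the work, as an engineer would, in place of code of your own. Each camera call takes 0.05 s, during which the arm holds its last target. There are 200 camera calls.

## Task

Push the small steel vice along the hardwood board into the corner made by the long wooden batten at the back and the short wooden stop block, so that its base ends snug and square against both. Only push it: do not lift or tip it. Leave the dish, the jar, the tyre levers, the oil bottle and the spanner where they are.

Things in the scene. Friction and masses are not known exactly. Their poses are not given: they have to be found in the camera images.
- vice: small loose steel vice (sizes in mm), 0.6 to 0.95 kg, 60 high; slides under 3 to 10 N. Its base, a flat block 110 (vice x) x 80 (vice y) x 22 high, is its outermost part all round (jaws and screw stand inside its outline). Origin: centre of the base's underside, z up. Starts in the near middle of the board, yaw within 0.4 rad of the board's; its +x end goes to the batten, a long side to the stop block.
- board: fixed dark hardwood offcut (mm), origin on its underside, x away from the robot (yaw within 0.15 rad of the world's): x -180 to +140, y -240 to +240, top at z = 22. Fixed on it: the long pale wooden batten, 22 thick, 26 high, 460 long along y, its front face (towards the robot) at x = +100.
- stop: short pale wooden stop block (mm), fixed on the board beside the batten, 90 (x) x 30 (y) x 26 high, origin at the centre of its underside, axes parallel to the board's. It is near the left (board y +190) or the right (-190) end of the batten; its long face towards the board's middle, 15 from its origin, is the stop.
- dish: a loose round white ceramic dish of black valve caps, 86 mm across, 26 high, by the batten at the end opposite to the stop block (board y about 190 on that side); origin at the centre of its underside
- jar: a loose white plastic twist-cap jar, 58 mm across, 75 high, standing by the board's near left corner (board x about -105, y about +185); origin at the centre of its underside
- lever_0: a loose blue plastic tyre lever, 117 x 17 x 8 mm, lying on the board along the board's x in the row of three by the near right corner; origin at the middle of its underside
- lever_1: a loose blue plastic tyre lever, 117 x 17 x 8 mm, lying on the board along the board's x in the row of three by the near right corner; origin at the middle of its underside
- lever_2: a loose blue plastic tyre lever, 117 x 17 x 8 mm, lying on the board along the board's x in the row of three by the near right corner; origin at the middle of its underside
- oil: a loose grey oil bottle, 52 mm across, 150 high, standing on the table left of the board; origin at the centre of its underside
- spanner: a loose steel spanner about 180 mm long, lying along x on the table right of the board; origin under its middle
Things that resemble listed ones, but are neither listed nor needed, are in the scene too. What is shaped like the vice but orange is not meant.

How it is judged (in metres and radians):
At the end, for the whole second after the job is handed in: The vice rests flat on the board, its base within 4 mm of the batten (at the base's middle) and within 4.5 mm of the stop block, square to them within 0.05 rad (3 degrees), upright and at rest (x of vice in the frame of board between 0.041 and 0.048 m and z of vice in the frame of board between 0.019 and 0.025 m and (y of vice in the frame of stop between 0.052 and 0.0595 m or y of vice in the frame of stop between -0.0595 and -0.052 m) and angle between the x axis of vice and the x axis of board, either way round below 0.05 rad and angle between vice's own z axis and vertical below 0.05 rad and linear speed of vice below 0.01 m/s); the robot touches nothing.
It fails at once if the vice is lifted more than 8 mm off the board (z of vice in the frame of board above 0.03 m).
It fails at once if the vice is tipped by more than 0.2 rad (angle between vice's own z axis and vertical above 0.2 rad).
It fails at once if the dish, jar, a tyre lever, the oil bottle or the spanner is moved more than 15 mm from its place (distance of any of dish, jar, lever_0, lever_1, lever_2, oil, spanner from where it was at the start of the episode above 0.015 m).
It also fails if it takes over 45 s, if anything falls off the work surface, if the arm or the gripper's body presses on something with over 40 N, if the wrist force passes 120 N, or if a joint passes its speed limit or range.

## Working session

There is one attempt and no reset: what is moved stays moved. The work goes in short steps, Python scripts to look and compute and a shell command to move; the robot and the scene stay as the last step left them, time stands still between calls to the robot, and variables do not carry over. Pictures are saved under pics/ and viewed, on a budget of 10 in all, crops included, one or two more only if the job needs it, and the job is handed in when it is done.

```bash
mkdir -p pics; python3 - <<'E'
from cell import sensors, vision, job
import cv2
for n in("top","scene"):
    print(n,vision.calibration(n)); cv2.imwrite(f"pics/{n}1.png",vision.get_image(n)[:,:,::-1])
s=sensors.observe(); print(s)
E
```

```text
top {'vfov': 44.92865931212771, 'cx': 257.2541572997474, 'cy': 182.81587202972992, 'xyz': array([ 361.90369594,   16.02791887, 1643.89533448]), 'attitude': array([-0.02598173,  0.03647508,  0.71361092, -0.69910941])}
scene {'vfov': 49.88030636885659, 'cx': 260.63995259890135, 'cy': 191.3826599501733, 'xyz': array([ 811.25846814, -518.80214189, 1042.70783897]), 'attitude': array([0.25065675, 0.06514982, 0.26436727, 0.92899765])}
{'t': 0.1, 'qpos': array([-1.23277746,  0.62926851,  0.0384301 ,  1.51825028, -0.02699928,
        0.9962816 , -0.01999487]), 'joint_vel': array([-0.00013238, -0.00246748,  0.0010803 , -0.00219095, -0.00171224,
       -0.00149505,  0.00033521]), 'effort': array([ 3.98809643e-03, -5.64531112e+01,  1.23077787e+00, -1.93973082e+01,
        1.12963677e-02,  5.44497292e-03,  1.83472122e-05]), 'position': array([255.1556306 , 597.23219168, 230.4767925 ]), 'tcp_rot': array([ 0.69332936, -0.14191386,  0.14168059, -0.69215711]), 'ft_force': array([-0.41588954,  0.24713933, -0.03146675]), 'ft_torque': array([-0.06059611, -0.03716746, -0.01152383]), 'width': 1.0012705274778437}
```

View pics/top1.png

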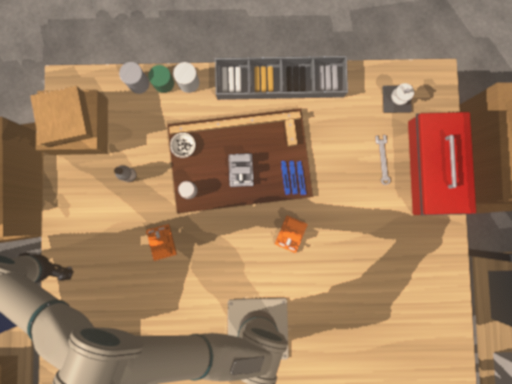

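View pics/scene1.png

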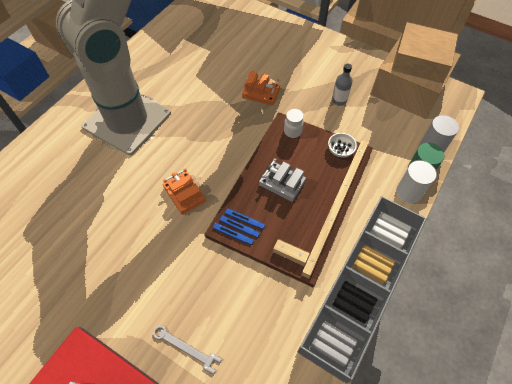

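The top view shows the board around (240,160), with the stop at right (292,132), the vice at (240,169), the dish at (182,145), the jar at (187,189) and the levers at (293,177). The scene view agrees. I'll get rough positions from masks.

```bash
cat > h.py <<'E'
import numpy as np, cv2
from scipy.spatial.transform import Rotation as R
from cell import sensors, vision, job
def cast(c,px,z):
    px=np.atleast_2d(px).astype(float); f=192/np.tan(np.radians(c["vfov"]/2))
    d=np.c_[(px[:,0]-c["cx"])/f,-(px[:,1]-c["cy"])/f,-np.ones(len(px))]
    d=R.from_quat(c["attitude"]).apply(d); o=np.array(c["xyz"])
    return (o+d*((z-o[2])/d[:,2])[:,None])[:,:2]
def tool():
    s=sensors.observe(); M=R.from_quat(s["tcp_rot"]).as_matrix()
    print("t",s["t"],"pos",s["position"].round(1),"y",M[:,1].round(3),"jaw yaw deg",np.degrees(np.arctan2(M[1,2],M[0,2])).round(1),"w",round(s["width"],2),"F",s["ft_force"].round(1))
    return s,M
def rect(p):
    (c,wh,a)=cv2.minAreaRect(p.astype(np.float32)); return np.round(c,1),np.round(wh,1),round(a,1)
E
python3 - <<'E'
from h import *
tool()
c=vision.calibration("top"); im=cv2.imread("pics/top1.png"); hsv=cv2.cvtColor(im,cv2.COLOR_BGR2HSV)
dark=((im.max(2)<115)&(hsv[...,1]>90)).astype(np.uint8); dark[:100]=0;dark[215:]=0;dark[:,:160]=0;dark[:,320:]=0
k=np.argwhere(dark)[:,::-1]; n,l,st,ce=cv2.connectedComponentsWithStats(dark)
i=1+st[1:,4].argmax(); print(st[i]); b=np.argwhere(l==i)[:,::-1]
print("board",rect(cast(c,b,22)))
w=cast(c,b,22); print("left edge pts etc", w.min(0),w.max(0))
print("corners seen",cast(c,[(168,125),(302,110),(311,196),(178,213)],22).round())
grey=((hsv[...,1]<60)&(hsv[...,2]>70)).astype(np.uint8); grey[:145]=0;grey[200:]=0;grey[:,:215]=0;grey[:,265:]=0
v=np.argwhere(grey)[:,::-1]; print("vice",rect(cast(c,v,44)),rect(v))
print("stop,dish,jar",cast(c,[(292,132),(182,145),(187,189),(240,169)],40).round())
E
```

```text
t 0.1 pos [255.2 597.2 230.5] y [-0.001 -0.002 -1.   ] jaw yaw deg 66.9 w 1.0 F [-0.4  0.2 -0. ]
[ 174  119  138   94 5101]
board (array([567.8,  47.9]), array([279.7, 471.5]), 5.9)
left edge pts etc [ 408.84250398 -197.12051528] [730.07333647 281.4918959 ]
corners seen [[ 717.  302.]
 [ 762. -174.]
 [ 455. -197.]
 [ 405.  268.]]
vice (array([551. ,  46.1]), array([ 83.1, 115. ]), 89.1) (array([241. , 169.5]), array([33., 24.]), 90.0)
stop,dish,jar [[ 680. -135.]
 [ 641.  250.]
 [ 487.  234.]
 [ 553.   50.]]
```

```bash
python3 -m handwheel '[[0,[0.016,-0.046,0.004],[0,0,0.39]],[0,[0.016,-0.046,0.004],[0,0,0.39]],[0,[0.016,-0.046,0.004],[0,0,0.39]],[0,[0.016,-0.046,0.004],[0,0,0.39]],[0,[0.016,-0.046,0.004],[0,0,0.39]],[0,[0.016,-0.046,0.004],[0,0,0.39]],[0,[0.016,-0.046,0.004],[0,0,0.39]],[0,[0.016,-0.046,0.004],[0,0,0.39]],[0,[0.016,-0.046,0.004],[0,0,0.39]],[0,[0.016,-0.046,0.004],[0,0,0.39]],[0,[0.016,-0.046,0.004],[0,0,0.39]],[0,[0.016,-0.046,0.004],[0,0,0.39]]]' 
python3 -m handwheel '[[0.4,[0,0,0],[0,0,0]],[0.4,[0,0,0],[0,0,0]]]' 
python3 - <<'E'
from h import *
tool(); c=vision.calibration("wrist"); print(c)
cv2.imwrite("pics/w1.png",vision.get_image("wrist")[:,:,::-1])
E
```

```text
t: 1.3
position: [447.5, 43.8, 279.5]
tcp_rot: [-0.706, -0.031, 0.031, 0.706]
ft_force: [1.7, 0.5, -0.4]
width: 1.002
t: 1.5
position: [447.3, 44.6, 279.1]
tcp_rot: [-0.706, -0.029, 0.029, 0.707]
ft_force: [-0.2, 0.3, -0.5]
width: 0.691
t 1.5 pos [447.3  44.6 279.1] y [-0.001  0.    -1.   ] jaw yaw deg 94.7 w 0.69 F [-0.2  0.3 -0.5]
{'vfov': 62.11220455140056, 'cx': 259.9200684807987, 'cy': 189.88054589791165, 'xyz': array([363.36840832,  37.40796205, 420.14968487]), 'attitude': array([-0.11185708, -0.12240313,  0.72511999,  0.66836103])}
```

View pics/w1.png

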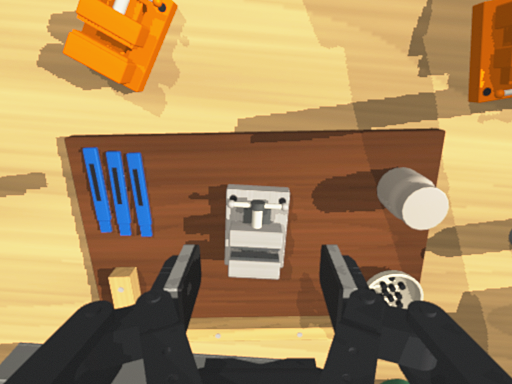

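The wrist view shows the vice base from (227,186)/(289,188) to (228,277)/(280,279), the board's near edge from (66,137) to (444,130), the batten front around row 318, and the stop at (125,288).

```bash
python3 - <<'E'
from h import *
c={'vfov': 62.11220455140056, 'cx': 259.9200684807987, 'cy': 189.88054589791165, 'xyz':[363.36840832,37.40796205,420.14968487],'attitude':[-0.11185708,-0.12240313,0.72511999,0.66836103]}
im=cv2.imread("pics/w1.png"); hsv=cv2.cvtColor(im,cv2.COLOR_BGR2HSV)
# board near edge: first dark row per column (top edge of board, z=22 face then side)
g=((hsv[...,1]<70)&(hsv[...,2]>60)).astype(np.uint8); m=np.zeros_like(g); m[165:300,205:310]=1; g&=m
n,l,st,ce=cv2.connectedComponentsWithStats(g); i=1+st[1:,4].argmax(); p=np.argwhere(l==i)[:,::-1]; print(st[i])
for z in(22,44): print(z,"vice corners",cast(c,[(227,186),(289,188),(280,279),(228,277)],z).round(1).tolist())
for q in ([(66,137),(444,130)],): print("near edge z22",cast(c,q,22).round(1).tolist(), "z0",cast(c,q,0).round(1).tolist())
print("batten front top z48",cast(c,[(210,330),(300,327)],48).round(1).tolist(),"foot z22",cast(c,[(210,318),(320,316)],22).round(1).tolist())
print("stop inner face z48/22",cast(c,[(136,267),(140,307)],48).round(1).tolist(),cast(c,[(136,267),(140,307)],22).round(1).tolist())
print("jar", cast(c,[(402,205)],22).round(),"lever",cast(c,[(150,236),(135,153)],26).round().tolist(),"dish",cast(c,[(395,290)],40).round())
E
```

```text
[ 224  184   66   96 5543]
22 vice corners [[498.8, 5.6], [494.9, 87.2], [635.8, 89.7], [638.5, 13.7]]
44 vice corners [[491.3, 7.3], [487.7, 84.5], [620.7, 86.8], [623.3, 15.1]]
near edge z22 [[450.6, -197.8], [403.7, 270.6]] z0 [[455.5, -210.8], [405.9, 283.5]]
batten front top z48 [[712.8, -6.4], [696.9, 123.6]] foot z22 [[714.2, -10.2], [696.9, 157.6]]
stop inner face z48/22 [[614.8, -109.0], [680.1, -106.3]] [[632.4, -119.2], [702.2, -116.3]]
jar [[507. 241.]] lever [[578.0, -96.0], [463.0, -111.0]] dish [[629. 252.]]
```

```bash
python3 -m handwheel '[[0.5,[0.012,-0.001,-0.045],[0,0,0.18]],[0.5,[0.011,-0.001,-0.045],[0,0,0]],[0.5,[0,0,-0.045],[0,0,0]],[0.5,[0,0,-0.045],[0,0,0]],[0.5,[0,0,-0.03],[0,0,0]],[0.5,[0,0,-0.015],[0,0,0]],[0.5,[0,0,-0.01],[0,0,0]],[0.5,[0,0,-0.01],[0,0,0]],[0.5,[0,0,-0.005],[0,0,0]],[0.5,[0,0,0],[0,0,0]]]' 
python3 - <<'E'
from h import *
tool(); c=vision.calibration("wrist"); print(c['xyz'],c['attitude'])
cv2.imwrite("pics/w2.png",vision.get_image("wrist")[:,:,::-1])
E
```

```text
t: 2.55
position: [470.4, 44.1, 29.2]
tcp_rot: [-0.706, -0.037, 0.037, 0.706]
ft_force: [-0.4, 0.4, 0.6]
width: 0.507
t 2.55 pos [470.4  44.1  29.2] y [-0.  0. -1.] jaw yaw deg 96.1 w 0.51 F [-0.4  0.4  0.6]
[386.51750525  35.00317612 170.21614287] [-0.11056551 -0.12390945  0.73282984  0.65983493]
```

View pics/w2.png

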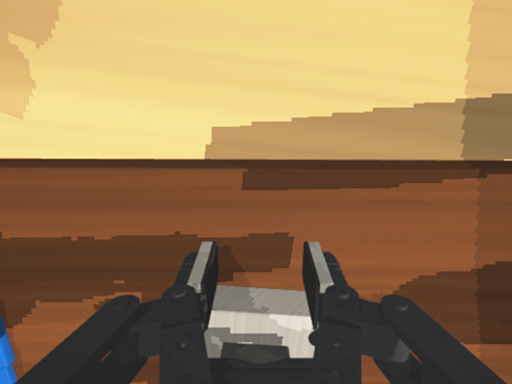

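The vice end is centred between the fingers at (258,300), and the fingers are behind its face. I'm pushing toward the batten.

```bash
python3 -m handwheel '[[0.5,[0.01,0.001,0],[0,0,0]],[0.5,[0.01,0.001,0],[0,0,0]],[0.5,[0.01,0.001,0],[0,0,0]],[0.5,[0.01,0.001,0],[0,0,0]],[0.5,[0.01,0.001,0],[0,0,0]],[0.5,[0.01,0.001,0],[0,0,0]],[0.5,[0.01,0.001,0],[0,0,0]],[0.5,[0.01,0.001,0],[0,0,0]],[0.5,[0.01,0.001,0],[0,0,0]],[0.5,[0.01,0.001,0],[0,0,0]]]'
python3 -m handwheel '[[0.5,[0.005,0.0005,0],[0,0,0]],[0.5,[0,0,0],[0,0,0]]]'
python3 -m handwheel '[[0.5,[0.003,0.0003,0],[0,0,0]],[0.5,[0,0,0],[0,0,0]]]'
python3 -m handwheel '[[0.5,[0.002,0.0002,0],[0,0,0]],[0.5,[0,0,0],[0,0,0]]]'
```

```text
t: 3.6
position: [567.6, 53.3, 29.5]
tcp_rot: [0.706, 0.035, -0.04, -0.706]
ft_force: [-7.6, -0.6, 5.7]
width: 0.502
t: 3.8
position: [576.4, 54.3, 29.5]
tcp_rot: [-0.706, -0.037, 0.037, 0.706]
ft_force: [-0.7, -0.1, -0.6]
width: 0.5
t: 4.0
position: [576.6, 54.2, 29.4]
tcp_rot: [0.706, 0.036, -0.038, -0.706]
ft_force: [-6.0, -1.4, 3.9]
width: 0.5
t: 4.2
position: [577.5, 54.4, 29.4]
tcp_rot: [0.706, 0.035, -0.039, -0.706]
ft_force: [-8.5, -1.4, 6.1]
width: 0.502
```

```bash
python3 -m handwheel '[[0.5,[0.003,0.0003,0],[0,0,0]],[0.5,[0,0,0],[0,0,0]]]'
python3 -m handwheel '[[0.5,[0.003,0.0003,0],[0,0,0]],[0.5,[0,0,0],[0,0,0]]]'
python3 -m handwheel '[[0.5,[0.003,0.0003,0],[0,0,0]],[0.5,[0,0,0],[0,0,0]]]'
```

```text
t: 4.4
position: [581.5, 54.8, 29.3]
tcp_rot: [0.706, 0.036, -0.038, -0.706]
ft_force: [-4.6, -0.2, 1.2]
width: 0.497
t: 4.6
position: [584.7, 55.1, 29.3]
tcp_rot: [0.706, 0.036, -0.038, -0.706]
ft_force: [-5.7, -0.3, 2.0]
width: 0.501
t: 4.8
position: [585.2, 55.1, 29.2]
tcp_rot: [0.706, 0.034, -0.04, -0.706]
ft_force: [-10.8, -1.4, 7.7]
width: 0.502
```

```bash
python3 -m handwheel '[[0.5,[0.003,0.0003,0],[0,0,0]],[0.5,[0,0,0],[0,0,0]]]'
python3 -m handwheel '[[0.5,[0.003,0.0003,0],[0,0,0]],[0.5,[0,0,0],[0,0,0]]]'
```

```text
t: 5.0
position: [585.1, 55.2, 29.0]
tcp_rot: [0.706, 0.032, -0.042, -0.706]
ft_force: [-15.8, -0.7, 12.3]
width: 0.505
t: 5.2
position: [585.1, 55.1, 28.8]
tcp_rot: [0.707, 0.03, -0.044, -0.706]
ft_force: [-19.1, -1.5, 17.0]
width: 0.504
```

```bash
python3 -m handwheel '[[0.5,[-0.015,-0.0015,0],[0,0,0]],[0.5,[-0.015,-0.0015,0],[0,0,0]],[0.5,[-0.01,0,0.045],[0,0,0]],[0.5,[0,0,0.045],[0,0,0]],[0.5,[0,0,0.045],[0,0,0]],[0.5,[0,0,0.045],[0,0,0]],[0.5,[0,0,0],[0,0,0]]]'
python3 -c "
from h import *
s,M=tool();print(s['qpos'])"
```

```text
t: 5.9
position: [561.1, 53.9, 216.3]
tcp_rot: [-0.706, -0.043, 0.031, 0.707]
ft_force: [1.2, 0.3, 0.9]
width: 0.498
t 5.9 pos [561.1  53.9 216.3] y [ 0.016  0.002 -1.   ] jaw yaw deg 96.0 w 0.5 F [1.2 0.3 0.9]
[-0.16578294  0.51368544  0.0301433   1.79579511 -0.02027392  0.81627917
  1.54991661]
```

```bash
python3 -m handwheel '[[0.45,[0,0,0],[0,0.15,0]],[0.45,[0.007,0.007,0],[0,0,-1.36]],[0.45,[0.007,0.007,0],[0,0,-1.36]],[0.45,[0.007,0.007,0],[0,0,-1.36]],[0.45,[0.007,0.007,0],[0,0,-1.36]],[0.45,[0.007,0.007,0],[0,0,-1.36]],[0.45,[0.007,0.007,0],[0,0,-1.36]],[0.45,[0.007,0.007,0],[0,0,-1.36]],[0.45,[0.007,0.007,0],[0,0,-1.36]],[0.45,[0.007,0.007,0],[0,0,-1.36]],[0.45,[0.007,0.007,0],[0,0,-1.36]],[0.45,[0.007,0.007,0],[0,0,-1.36]]]'
python3 -m handwheel '[[0.45,[0,0,0.0],[0,0,0]],[0.45,[0,0,0],[0,0,0]]]'
python3 - <<'E'
from h import *
tool(); c=vision.calibration("wrist"); print(c)
cv2.imwrite("pics/w3.png",vision.get_image("wrist")[:,:,::-1])
E
```

```text
t: 7.1
position: [632.3, 130.4, 207.2]
tcp_rot: [-0.522, 0.478, -0.469, 0.528]
ft_force: [-0.3, -0.3, 0.4]
width: 0.551
t: 7.3
position: [631.7, 130.1, 207.7]
tcp_rot: [-0.524, 0.475, -0.467, 0.531]
ft_force: [-0.2, 0.0, 1.0]
width: 0.55
t 7.3 pos [631.7 130.1 207.7] y [-0.002  0.014 -1.   ] jaw yaw deg 6.5 w 0.55 F [-0.2  0.   1. ]
{'vfov': 62.11220455140056, 'cx': 259.9200684807987, 'cy': 189.88054589791165, 'xyz': array([622.84961562, 211.89254146, 349.88642587]), 'attitude': array([-0.15823567, -0.00834687,  0.05550614,  0.98580468])}
```

View pics/w3.png

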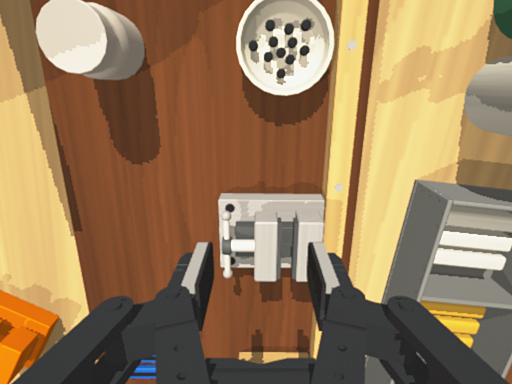

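The vice is seated against the batten (its +x end at column 324). Its +y face is at row ~194, and the dish at (285,45) is clear.

```bash
python3 - <<'E'
from h import *
c={'vfov': 62.11220455140056, 'cx': 259.9200684807987, 'cy': 189.88054589791165, 'xyz':[622.84961562,211.89254146,349.88642587],'attitude':[-0.15823567,-0.00834687,0.05550614,0.98580468]}
print(cast(c,[(219,194),(324,194)],22),cast(c,[(219,202),(324,200)],44))
print("batten foot",cast(c,[(326,220),(336,60)],22), "dish low edge", cast(c,[(285,95)],48))
E
```

```text
[[590.90302859  94.81910841]
 [704.34545831 107.65795204]] [[593.67108264  94.0355433 ]
 [700.00753713 108.26370924]]
batten foot [[711.92677154  77.60438861]
 [692.11855119 242.36596534]] dish low edge [[646.1232151  205.70247046]]
```

```bash
python3 -m handwheel '[[0.45,[0.007,0,-0.04],[-0.13,0,-0.12]],[0.45,[0,0,-0.045],[0,0,0]],[0.45,[0,0,-0.04],[0,0,0]],[0.45,[0,0,-0.025],[0,0,0]],[0.45,[0,0,-0.015],[0,0,0]],[0.45,[0,0,-0.009],[0,0,0]],[0.45,[0,0,-0.004],[0,0,0]],[0.45,[0,0,0],[0,0,0]]]'
python3 -m handwheel '[[0.45,[0.001,-0.01,0],[0,0,0]],[0.45,[0.001,-0.01,0],[0,0,0]],[0.45,[0.001,-0.01,0],[0,0,0]],[0.45,[0.001,-0.01,0],[0,0,0]],[0.45,[0,0,0],[0,0,0]]]'
python3 -c "
from h import *
tool()"
```

```text
t: 8.15
position: [639.9, 130.1, 32.0]
tcp_rot: [-0.523, 0.475, -0.475, 0.525]
ft_force: [0.6, -0.3, 0.4]
width: 0.549
t: 8.65
position: [644.3, 88.8, 32.4]
tcp_rot: [-0.522, 0.476, -0.476, 0.524]
ft_force: [-0.1, -0.3, 0.5]
width: 0.551
t 8.65 pos [644.3  88.8  32.4] y [ 0.002  0.003 -1.   ] jaw yaw deg 5.4 w 0.55 F [-0.1 -0.3  0.5]
```

```bash
python3 -m handwheel '[[0.45,[0.001,-0.01,-0.001],[0,0,0.05]],[0.45,[0.001,-0.01,-0.001],[0,0,0]],[0.45,[0.001,-0.01,-0.001],[0,0,0]],[0.45,[0.001,-0.01,0],[0,0,0]],[0.45,[0.001,-0.01,0],[0,0,0]],[0.45,[0.001,-0.01,0],[0,0,0]],[0.45,[0.001,-0.01,0],[0,0,0]],[0.45,[0,0,0],[0,0,0]]]'
python3 -c "
from h import *
tool();c=vision.calibration('wrist'); print(c)
cv2.imwrite('pics/w4.png',vision.get_image('wrist')[:,:,::-1])"
```

```text
t: 9.45
position: [651.3, 20.1, 29.3]
tcp_rot: [-0.523, 0.474, -0.474, 0.526]
ft_force: [0.2, 2.4, 1.9]
width: 0.548
t 9.45 pos [651.3  20.1  29.3] y [ 0.002  0.003 -1.   ] jaw yaw deg 5.8 w 0.55 F [0.2 2.4 1.9]
{'vfov': 62.11220455140056, 'cx': 259.9200684807987, 'cy': 189.88054589791165, 'xyz': array([642.71054396, 103.62804793, 170.51623157]), 'attitude': array([-0.16387433, -0.00926147,  0.04954064,  0.98519295])}
```

View pics/w4.png

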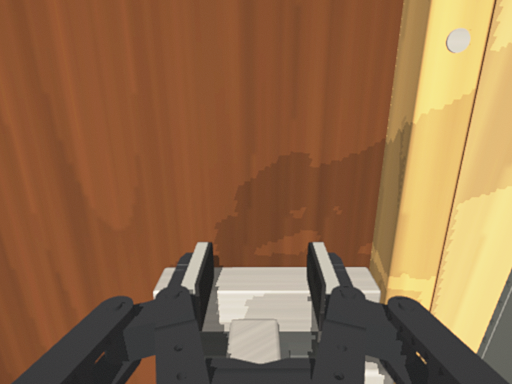

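The vice is square to the fingers (face at row ~268, columns 160–378) and still along the batten. I'm continuing to the stop.

```bash
python3 -m handwheel '[[0.45,[0.001,-0.01,0],[0,0,0]],[0.45,[0.001,-0.01,0],[0,0,0]],[0.45,[0.001,-0.01,0],[0,0,0]],[0.45,[0.0005,-0.007,0],[0,0,0]],[0.45,[0,0,0],[0,0,0]]]'
python3 -m handwheel '[[0.45,[0.0003,-0.003,0],[0,0,0]],[0.45,[0,0,0],[0,0,0]]]'
python3 -m handwheel '[[0.45,[0.0003,-0.003,0],[0,0,0]],[0.45,[0,0,0],[0,0,0]]]'
python3 -m handwheel '[[0.45,[0.0003,-0.003,0],[0,0,0]],[0.45,[0,0,0],[0,0,0]]]'
python3 -m handwheel '[[0.45,[0.0003,-0.003,0],[0,0,0]],[0.45,[0,0,0],[0,0,0]]]'
```

```text
t: 10.0
position: [654.0, -16.8, 28.5]
tcp_rot: [-0.524, 0.474, -0.473, 0.526]
ft_force: [0.6, 3.0, 2.1]
width: 0.551
t: 10.2
position: [654.0, -17.6, 28.4]
tcp_rot: [-0.524, 0.475, -0.472, 0.526]
ft_force: [-0.8, 5.6, 5.3]
width: 0.552
t: 10.4
position: [654.3, -20.4, 28.4]
tcp_rot: [-0.524, 0.475, -0.472, 0.526]
ft_force: [-0.6, 6.2, 4.3]
width: 0.553
t: 10.6
position: [654.6, -23.4, 28.4]
tcp_rot: [-0.524, 0.475, -0.472, 0.526]
ft_force: [0.3, 6.4, 4.1]
width: 0.548
t: 10.8
position: [654.9, -26.2, 28.4]
tcp_rot: [-0.524, 0.475, -0.472, 0.526]
ft_force: [-0.5, 6.3, 4.9]
width: 0.551
```

```bash
for i in 1; do python3 -m handwheel '[[0.45,[0.0003,-0.003,0],[0,0,0]],[0.45,[0,0,0],[0,0,0]]]'
python3 -m handwheel '[[0.45,[0.0003,-0.003,0],[0,0,0]],[0.45,[0,0,0],[0,0,0]]]'
python3 -m handwheel '[[0.45,[0.0003,-0.003,0],[0,0,0]],[0.45,[0,0,0],[0,0,0]]]'; done | grep -E "t:|pos|force"
```

```text
t: 11.0
position: [654.9, -26.2, 28.3]
tcp_rot: [-0.524, 0.476, -0.471, 0.527]
ft_force: [-0.8, 11.6, 6.8]
t: 11.2
position: [654.9, -26.2, 28.4]
tcp_rot: [-0.523, 0.477, -0.469, 0.528]
ft_force: [-2.5, 15.8, 8.6]
t: 11.4
position: [654.9, -26.2, 28.4]
tcp_rot: [-0.523, 0.478, -0.468, 0.529]
ft_force: [-2.2, 19.7, 10.1]
```

Contact with the stop came where predicted. I'm backing off and checking from above.

```bash
python3 -m handwheel '[[0.45,[-0.001,0.015,0],[0,0,0]],[0.45,[-0.001,0.015,0],[0,0,0]],[0.45,[0,0.01,0.04],[0,0,0]],[0.45,[0,0,0.045],[0,0,0]],[0.45,[0,0,0.045],[0,0,0]],[0.45,[0,0,0.045],[0,0,0]],[0.45,[0,-0.03,0.04],[0,0,0]],[0.45,[0,-0.03,0.04],[0,0,0]],[0.2,[0,0,0],[0,0,0]],[0,[0,0,0],[0,0,0]],[0,[0,0,0],[0,0,0]]]'
python3 -c "
from h import *
tool();c=vision.calibration('wrist'); print(c['xyz'].tolist(),c['attitude'].tolist())
im=vision.get_image('wrist')[:,:,::-1]
cv2.imwrite('pics/w5.png',im)"
```

```text
t: 12.5
position: [653.0, -56.5, 281.4]
tcp_rot: [0.525, -0.475, 0.472, -0.525]
ft_force: [-0.2, 0.9, 0.4]
width: 0.998
t 12.5 pos [653.  -56.5 281.4] y [-0.003  0.003 -1.   ] jaw yaw deg 5.9 w 1.0 F [-0.2  0.9  0.4]
[645.1098408017699, 27.03271589267064, 422.6626990317734] [-0.16389159793556443, -0.00680788306126479, 0.05049833805560761, 0.9851614663129963]
```

View pics/w5.png

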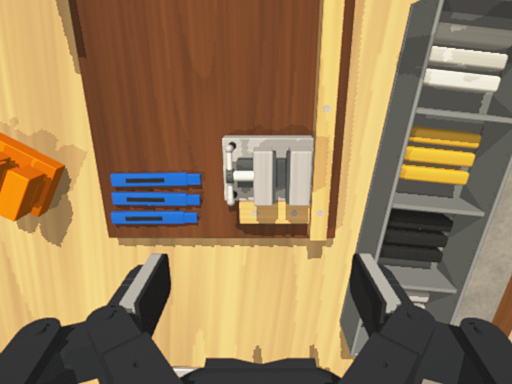

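The vice sits at (268,170), against the stop (row ~201) and the batten (column ~313), with the levers untouched. I'm zooming in to check the gaps.

```bash
python3 -c "
import cv2
im=cv2.imread('pics/w5.png')[120:235,205:345]; cv2.imwrite('pics/c5.png',cv2.resize(im,None,fx=5,fy=5,interpolation=cv2.INTER_NEAREST))"
```

```text
(no output)
```

View pics/c5.png

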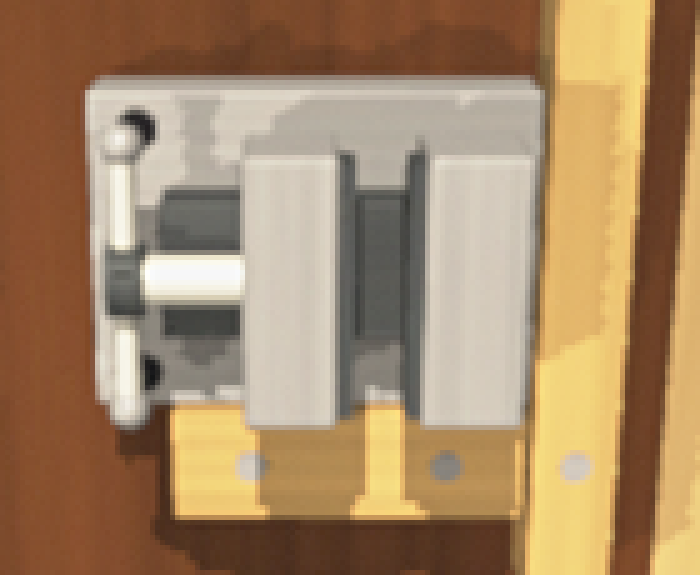

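```bash
python3 - <<'E'
from h import *
c={'vfov': 62.11220455140056, 'cx': 259.9200684807987, 'cy': 189.88054589791165, 'xyz':[645.1098408,27.0327159,422.662699],'attitude':[-0.1638915979,-0.00680788306,0.05049833805,0.985161466]}
g=lambda L:[(205+u/5,120+v/5) for u,v in L]
B=R.from_euler('z',-5.8,degrees=True).as_matrix()[:2,:2]
f=lambda n,L,z:print(n,((cast(c,g(L),z)-[606,54.5])@B.T).round(1).tolist())
f("vice right edge z44",[(543,95),(527,390)],44); f("vice left edge z44",[(87,93),(98,400)],44)
f("vice top edge",[(87,90),(543,92)],44); f("vice bottom edge",[(110,402),(525,402)],44)
f("batten top front edge z48",[(556,10),(547,95),(525,560)],48); f("batten foot",[(541,60),(520,545)],22)
f("stop near top edge z48",[(172,405),(390,405)],48); f("stop far",[(172,519),(520,519)],48)
E
```

```text
vice right edge z44 [[98.8, -96.7], [98.9, -171.5]]
vice left edge z44 [[-9.7, -96.4], [-9.8, -174.4]]
vice top edge [[-9.6, -95.6], [98.8, -96.0]]
vice bottom edge [[-6.8, -175.0], [98.6, -174.8]]
batten top front edge z48 [[100.1, -76.3], [99.1, -96.0], [100.2, -217.2]]
batten foot [[101.5, -91.7], [103.0, -225.5]]
stop near top edge z48 [[9.3, -174.2], [64.1, -174.1]]
stop far [[8.6, -205.7], [98.3, -205.5]]
```

```bash
python3 -c "
from h import *
tool(); job.close_job()"
```

```text
t 12.55 pos [653.  -56.1 281.1] y [-0.004  0.003 -1.   ] jaw yaw deg 5.9 w 1.0 F [-0.3  0.6 -1.1]
the job is handed in; nothing more can be done
```

I pushed the vice with both fingertips low on its base, first against the batten and then along it to the stop block. I handed the job in at 12.6 s, with the arm clear above the scene. No verdict is reported.

- **Seating:** each push ended with the vice no longer moving while the push force rose to about 19–20 N, at the position I had predicted.
- **Batten gap:** the last wrist-camera check put the base's +x edge about 1 mm from the batten face at both ends. That puts the vice at about x = 44.5 mm in the board frame (allowed: 41 to 48).
- **Stop gap:** the base's long side is within about 1 mm of the stop face, so the vice centre is about 55 mm from the stop's origin (allowed: 52 to 59.5).
- **Squareness:** the edges I measured were parallel to the batten and stop to within about 0.01 rad.
- **Disagreement:** the batten's foot line read 101.5–103 mm in that last check, where 100 mm was expected. I put this down to picking pixels in shadow. Even if it were real, the gap at the base's middle would be at or near the 4 mm limit.
- **Other objects:** nothing else was touched. The levers looked undisturbed in the last picture; the dish and jar were last seen, in place, just before the second push. I did not re-check the oil bottle and spanner after the start, but the arm never came near them at low height.

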